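# Clear the fuse chute and fill the fuse kit

### The arm

A 6-joint arm with a two-finger parallel gripper is mounted at the origin on the work surface. World frame = base frame: x ahead of the robot, y to its left, z up, the work surface at z = 0. Lengths are in m, angles in degrees, forces in N, time in s.
With the tool pointing down it reaches from about 0.35 to 1 m from the base axis. Payload 7.1 kg.
Tool frame: the origin (TCP) lies on the centre line of the jaws, within the pads' length; the fingertips stand 19 mm ahead of it and the grasp point (between the pads) is the TCP (robot.tip_extent is the distance from the TCP to the fingertips, in m); z points along the fingers, y is the line along which they close (so a half turn about z gives the same grasp; the last joint's range is limited). The gripper opens to 85 mm and grips with 20 to 120 N. Pads are 22 mm wide; open, the fingers measure 114 mm over their backs; the gripper's body (76 mm by 85 mm) begins 54 mm behind the grasp point. The pads swing forward as they close: fully open they stand 13 mm farther back than shut.
Start: joints at [68.354, 24.242, 93.386, -0, 62.372, -1.089], TCP at [0.219, 0.585, 0.25] pointing down, gripper open.
Joint ranges: [-172.04, 172.04], [-51.8, 120.97], [4.93, 147.93], [-75.15, 255.16], [6.16, 154.13], [-145.62, 145.62]. Speed limits (degrees/s): [136.94, 136.94, 172.46, 180, 180, 180].

### API

Orientations are given as [roll, pitch, yaw] about the fixed x, y, z axes, in that order (R = Rz(yaw) Ry(pitch) Rx(roll)).
In Python, from cell import robot gives the robot as it stands.
- The arm moves only by the shell command python3 -m pendant 'ROWS' [FORCE]. ROWS is JSON, a list of rows, each an object with "linear": the shift along the tool's x, y, z in mm, a list of three; "spin": the turn about the tool's z in degrees; "fingers": the opening, from 0 (shut) to 1 (fully open). In form: [{"linear": [x, y, z], "spin": spin, "fingers": fingers}, ...]. A call has 1 to 8 rows; each row shifts and turns the commanded pose from where the row before left it, along the tool's axes as they then stand; what a row does not reach is not made up. A row lasts 1/8 s, in which the tool goes at most 62.5 mm and 10.7 degrees, less where a joint would pass 70% of its speed; a pose out of reach is approached as far as the arm can. A call with a gripper value outside its range is refused whole. The fingers move at their own pace and stop on an object; FORCE is the grip in N (left out, the last holds). Time passes only in rows, so rows that do not move let the fingers close. It gives the time, the measured TCP pose, the force, the opening and the grip force at its end, in the units of the state.
- robot.get_obs(): the state, without advancing time (a new reading comes with each control period).
- robot.get_image(name): name is "scene" or "top" or "wrist"; returns the picture (420x560x3 uint8, red, green, blue); there is no depth.
- robot.calibration(name): a dict with "fov_y" (degrees; the focal length in pixels is half the picture's height over the tangent of half this angle, whatever the lens; pixels are square), "cx", "cy" (the principal point, pixels), "origin" and "attitude" of the camera in the world; the wrist camera has in their place "mount" (4x4, takes a point from camera to tool coordinates, whose origin is the TCP and whose axes are the flange's). Camera axes: x right, y down, z forward; pixel columns grow to the right and rows downward; lengths in m; the calibration is good to about 2 mm. A picture is of the moment at which its call begins: read the wrist's pose just before it. calibration takes no time and is no camera call.
- robot.hand_in(): hands the job in; it is judged then, once.
The state is a dict: "time_s": time; "joints": joint angles; "qvel": joint speeds; "tau": joint torques, N m; "ee_pos": TCP position; "tcp_rot": TCP orientation; "ft_force": force on the tool from outside, world axes, zero at the start; "ft_torque": the same for the moment, N m; "grip_width": finger opening in m; "grip_force": force on a finger pad.
Only numpy, scipy, OpenCV 4.12 (cv2) and the standard library are available. Lean on these libraries where they do the work, as an engineer would, in place of code of your own. Each camera call takes 0.05 s, during which the arm holds its last target. There are 200 camera calls.

### The job

Put the four ceramic fuses away in their wooden holders. First lift the block fuse jammed in the feed chute out and set it flat in the saddle; the two tube fuses behind it then roll down to the foot of the chute: lay the long one, which comes first, in the long V-cradle and after it the short one in the short V-cradle, and stand the loose bottle fuse upright in the round dish at any time. Set each squarely and centred in its holder, let go of it, and leave the ribbed insulator that stands on the bench like the bottle fuse where it is.

Things in the scene. Friction and masses are not known exactly. Their poses are not given: they have to be found in the camera images.
- chute: Fixed feed chute: 22 mm wide blue rail falling 15 degrees towards its -x (y level across, z up). Origin on the bench under the block; rail top at z = 48 mm + 0.268 x. Two posts 50 mm apart, 8 mm high, at x = -15 mm stop the block, not the tubes. Stop at the foot: a tube there has its centre at x = -75, z = 38 mm. Side guides uphill of x = 40 mm. Fingertips pass beside the rail.
- block_fuse_center (a point): Centre of the jammed block fuse: white ceramic box with steel ends, 24 (own x) x 58 (own y) x 30 mm (own z), about 90 g. At the start it lies across the chute on the sloping rail, leaning 15 degrees, own y along the chute's y; the tubes lean on its uphill side. Its flat ends, 58 mm apart in y, are free to grip.
- long_tube_center (a point): Centre of the long tube fuse: white ceramic cylinder with steel end caps, diameter 20 mm, 42 mm long along its own y, 45 g. Starts across the chute right behind the block (centre about 22 mm uphill); with the block out it rolls to the stop within about 1 s, turning about its y. Grip it by its ends.
- short_tube_center (a point): Centre of the short tube fuse: as the long one, diameter 20 mm but 28 mm long along its own y, 30 g. Starts behind the long tube and rolls down after it, touching it at the foot; once the long one is taken it rolls to the stop within about 1 s. Grip it by its ends.
- bottle_fuse_center (a point): Centre, half-way up, of the bottle fuse: smooth white ceramic, upright on the bench, 50 mm high; diameter 28 mm from the bottom up to 30 mm, then a shoulder to a neck of 16 mm from 39 mm up to the top. About 60 g. Own z up.
- insulator_center (a point): Centre, half-way up, of a ribbed white ceramic insulator, not a fuse: upright, diameter 28 mm all the way up, 50 mm high, brass dot on top, loose. Stays where it is (fails if it moves 30 mm or tips).
- saddle: Fixed wooden saddle for the block fuse; origin mid-underside on the bench. Flat seat 12 mm above the bench, 40 mm long in y, between two lips 40 mm apart in x, 7 mm above the seat; open at both y ends. The block lies with its 58 mm side along the saddle's y, overhanging both ends, its centre 27 mm above the bench.
- long_cradle: Fixed wooden V-cradle for the long tube, 28 mm long in y, 44 mm wide in x; origin mid-underside on the bench. The V runs along y, sides at 35 degrees, bottom 18 mm and rims 33 mm above the bench, ends open. The tube lies along the cradle's y, overhanging both ends, its centre 30 mm above the bench.
- short_cradle: Fixed wooden V-cradle for the short tube, same profile as the long one but only 14 mm long in y; origin at the middle of its underside. The tube lies along the cradle's y, centre then 30 mm above the bench, overhanging both ends by 7 mm.
- dish: Fixed round wooden dish for the bottle fuse; origin at the middle of its underside on the bench. Outer diameter 56 mm, inside 48 mm, floor 5 mm and rim 11 mm above the bench. The fuse's centre then stands 30 mm above the bench.
There are look-alikes about, which are no part of the job. Leave any green or turquoise look-alike of the part that bears bottle_fuse_center alone.

How it is judged (in metres and radians):
On the way, in this order (a step that is already met when the one before it is completed fails the run):
1. the block fuse lies flat in the saddle (horizontal distance between block_fuse_center and saddle below 0.012 m and z of block_fuse_center in the frame of saddle between 0.022 and 0.032 m and angle between the y axis of block_fuse_center and the y axis of saddle, either way round below 0.25 rad and angle between block_fuse_center's own z axis and vertical below 0.15 rad), for 0.2 s.
2. then the long tube lies in the long cradle (horizontal distance between long_tube_center and long_cradle below 0.012 m and z of long_tube_center in the frame of long_cradle between 0.0252 and 0.0352 m and angle between the y axis of long_tube_center and the y axis of long_cradle, either way round below 0.25 rad), for 0.2 s.
3. then the short tube lies in the short cradle (horizontal distance between short_tube_center and short_cradle below 0.012 m and z of short_tube_center in the frame of short_cradle between 0.0252 and 0.0352 m and angle between the y axis of short_tube_center and the y axis of short_cradle, either way round below 0.25 rad), for 0.2 s.
At the end, for the whole second after the job is handed in: Each fuse in its own holder: centre within 12 mm level of the holder's origin and 5 mm of its seated height; block and tubes within 0.25 rad of the holder's y, block and bottle within 0.15 rad of flat or upright; all released, at rest (under 0.02 m/s) (all of step 1 and all of step 2 and all of step 3 and linear speed of each of block_fuse, long_tube, short_tube, bottle_fuse below 0.02 m/s and horizontal distance between bottle_fuse_center and dish below 0.012 m and z of bottle_fuse_center in the frame of dish between 0.025 and 0.035 m and angle between bottle_fuse_center's own z axis and vertical below 0.15 rad); the robot touches nothing.
It fails at once if the ribbed insulator is moved by 30 mm or tipped (distance of insulator_center from where it was at the start of the episode above 0.03 m or angle between insulator_center's own z axis and vertical above 0.5 rad).
It also fails if it takes over 122 s, if anything falls off the work surface, if the arm or the gripper's body presses on something with over 40 N, if the wrist force passes 120 N, or if a joint passes its speed limit or range.

## Working session

There is one attempt and no reset: what is moved stays moved. The work goes in short steps, Python scripts to look and compute and a shell command to move; the robot and the scene stay as the last step left them, time stands still between calls to the robot, and variables do not carry over. Pictures are saved under pics/ and viewed, at most 19 in all, crops included, and the job is handed in when it is done.

```bash
mkdir -p pics; cat > h.py <<'E'
import numpy as np, cv2
from scipy.spatial.transform import Rotation as R
from cell import robot
def snap(n,f):
    o=robot.get_obs(); im=robot.get_image(n); cv2.imwrite('pics/'+f,im[:,:,::-1]); return o,im
def cam(n,o=None):
    c=robot.calibration(n); f=210/np.tan(np.radians(c['fov_y'])/2)
    return c,f
E
python3 - <<'E'
from h import *
for n in('top','scene','wrist'): 
    print(n,robot.calibration(n)); 
snap('top','top0.png');snap('scene','scene0.png');o,_=snap('wrist','wrist0.png');print(o)
E
```

```text
top {'fov_y': 51.727503167653275, 'cx': 272.6869194474977, 'cy': 205.73849571400413, 'origin': array([0.43041161, 0.02250366, 0.94200775]), 'attitude': array([-170.66757089,    2.12604563,  -91.19756493])}
scene {'fov_y': 57.79589428325256, 'cx': 280.0811834078905, 'cy': 206.82760895651555, 'origin': array([0.84803332, 0.47739696, 0.62958192]), 'attitude': array([-138.32652804,   -0.98138006,  151.25496892])}
wrist {'fov_y': 66.17316450611739, 'cx': 282.94269209261023, 'cy': 211.15411089732444, 'mount': array([[-7.66501840e-05, -9.65436917e-01, -2.60636824e-01,
         6.59420070e-02],
       [ 9.99999963e-01, -5.74746632e-06, -2.72798617e-04,
         6.78486258e-05],
       [ 2.61871854e-04, -2.60636835e-01,  9.65436881e-01,
        -1.23595790e-01],
       [ 0.00000000e+00,  0.00000000e+00,  0.00000000e+00,
         1.00000000e+00]])}
{'time_s': 0.1, 'joints': array([ 6.83530604e+01,  2.42807587e+01,  9.34277745e+01,  1.22228779e-03,
        6.23728419e+01, -1.09007538e+00]), 'qvel': array([-0.05856052, -0.09069864, -0.12211064,  0.02634402,  0.07006037,
        0.07781856]), 'tau': array([-1.91248823e-04, -5.58420897e+01, -2.82443190e+01, -5.98997826e-05,
        2.93607984e-03,  1.33971631e-05]), 'ee_pos': array([0.21927019, 0.58476417, 0.24961077]), 'tcp_rot': array([-1.79918660e+02, -2.63002443e-03,  1.59442566e+02]), 'ft_force': array([-0.25439252,  0.02123237, -0.07737607]), 'ft_torque': array([0.00046986, 0.02132007, 0.01356704]), 'grip_force': 0.0, 'grip_width': 0.08528857116527415}
```

View pics/top0.png

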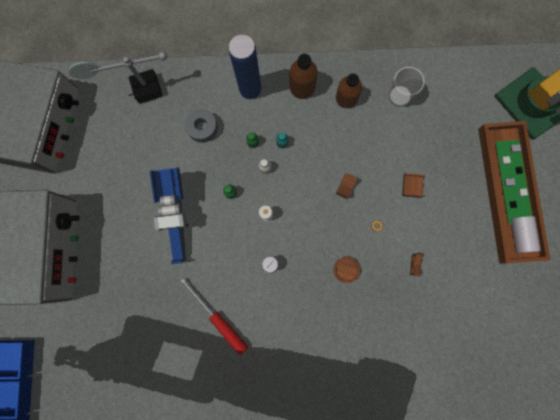

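View pics/scene0.png

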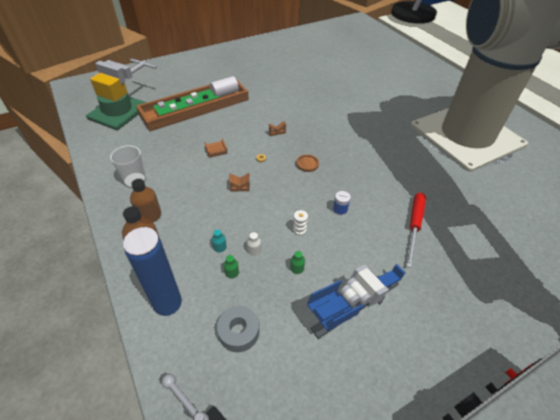

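The top view shows these bottle-like things: white with a neck (265,166), white ribbed with a brass dot (266,212), a blue and white pot (270,264), and green or turquoise ones (253,140), (282,140), (230,191). The smooth white necked one at (265,166) fits the bottle fuse, and (266,212) is the insulator. The chute is at about (170,215). The holders are at (347,186), (414,185), (347,269) and (417,264).

```bash
python3 - <<'E'
from h import *
im=cv2.imread('pics/top0.png')
a=cv2.resize(im[150:280,140:300],None,fx=4.6,fy=4.6,interpolation=cv2.INTER_CUBIC)
cv2.imwrite('pics/c1.png',cv2.convertScaleAbs(a,alpha=1.3))
b=cv2.resize(im[165:285,325:435],None,fx=5,fy=5,interpolation=cv2.INTER_CUBIC)
cv2.imwrite('pics/c2.png',cv2.convertScaleAbs(b,alpha=1.6))
E
```

```text
(no output)
```

View pics/c1.png

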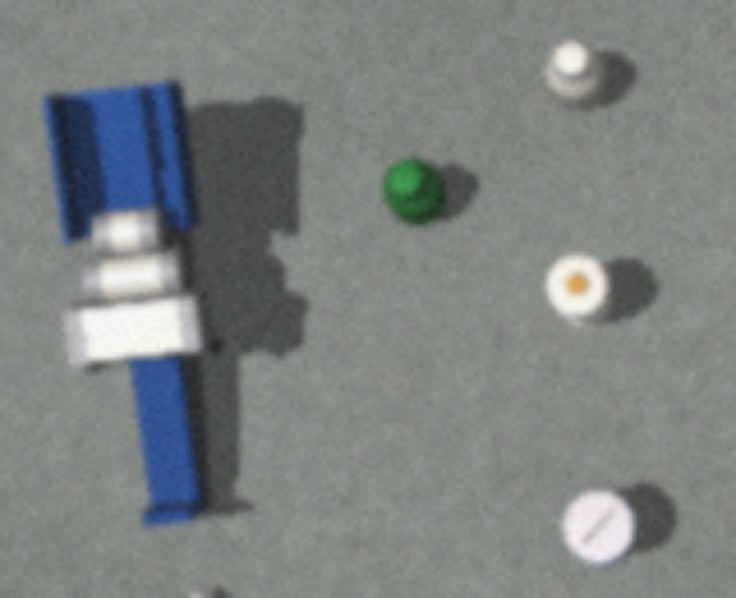

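View pics/c2.png

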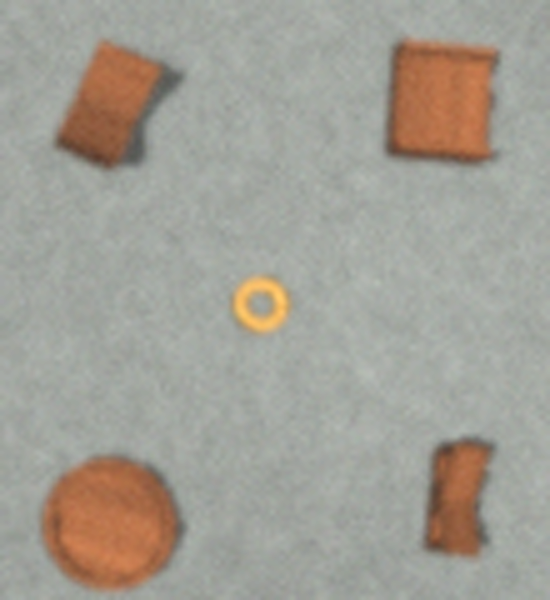

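The crops confirm it: the bottle fuse has its neck at crop (572,55), and the insulator's brass dot is at (577,285). The block lies across the chute at (135,328), with the tubes at (130,275) and (127,230). The saddle has its lips at top and bottom, so its y runs along image columns. Next come the positions.

```bash
cat >> h.py <<'E'
def p2w(n,uv,z,o=None):
    c=robot.calibration(n); f=210/np.tan(np.radians(c['fov_y'])/2)
    if n=='wrist':
        T=np.eye(4);T[:3,:3]=R.from_euler('xyz',o['tcp_rot'],degrees=True).as_matrix();T[:3,3]=o['ee_pos'];T=T@c['mount'];A=T[:3,:3];p=T[:3,3]
    else: A=R.from_euler('xyz',c['attitude'],degrees=True).as_matrix();p=c['origin']
    d=A@np.array([(uv[0]-c['cx'])/f,(uv[1]-c['cy'])/f,1]); return p+d*(z-p[2])/d[2]
def ang(a,b): return np.degrees(np.arctan2(*(b-a)[1::-1]))
def tool(o,dw): # world shift (mm) -> tool axes
    return R.from_euler('xyz',o['tcp_rot'],degrees=True).inv().apply(dw)
E
python3 - <<'E'
from h import *
c1=lambda x,y:(x/4.6+140-.4,y/4.6+150-.4); c2=lambda x,y:(x/5+325-.4,y/5+165-.4)
def P(n,p,z): 
    w=p2w('top',p,z); print(n,w[:2].round(4)); return w
l=P('blk end L',c1(73,337),.066);r=P('blk end R',c1(195,324),.066);print(ang(l,r))
P('long',c1(131,275),.078);P('short',c1(127,230),.083)
P('rail foot stop',c1(171,512),.036)
P('bottle neck',c1(572,55),.05);P('ins',c1(577,284),.05)
P('dish',c2(111,524),.011)
q=[P('sad',c2(*x),.016) for x in((398,45),(495,50),(492,158),(392,154))];print(sum(q)/4,ang(q[0],q[1]),ang(q[3],q[2]))
q=[P('LC',c2(*x),.033) for x in((103,42),(165,68),(115,165),(58,140))];print(sum(q)/4,ang(q[0],q[1]),ang(q[3],q[2]))
q=[P('SC',c2(*x),.033) for x in((436,440),(492,445),(480,553),(427,548))];print(sum(q)/4,ang(q[0],q[3]),ang(q[1],q[2]))
E
```

```text
blk end L [0.5459 0.2941]
blk end R [0.5504 0.2392]
-85.3716577844641
long [0.5714 0.2651]
short [0.5908 0.2658]
rail foot stop [0.4684 0.2564]
bottle neck [0.6734 0.0691]
ins [0.5664 0.0688]
dish [ 0.4436 -0.1001]
sad [ 0.6463 -0.2332]
sad [ 0.6429 -0.2746]
sad [ 0.5954 -0.2697]
sad [ 0.5983 -0.2273]
[ 0.62073445 -0.25119431  0.016     ] -94.77703851360434 -93.95831697838635
LC [ 0.6474 -0.1037]
LC [ 0.6352 -0.1294]
LC [ 0.5938 -0.1062]
LC [ 0.6052 -0.0826]
[ 0.62040988 -0.10548139  0.033     ] -115.27734404433504 -115.94490944209345
SC [ 0.4747 -0.2324]
SC [ 0.4721 -0.2551]
SC [ 0.4283 -0.2469]
SC [ 0.4307 -0.2256]
[ 0.45145543 -0.23997701  0.033     ] 171.15299798571664 169.38036443218937
```

View pics/wrist0.png

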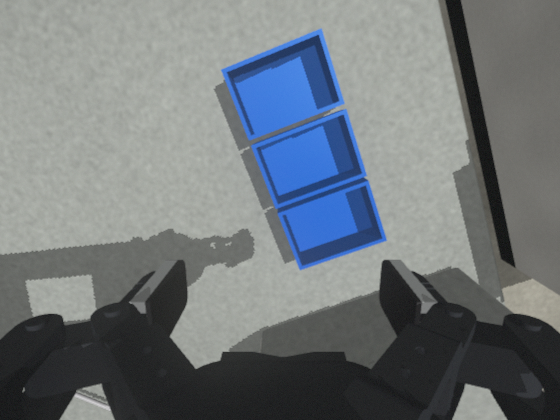

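```bash
python3 -m pendant '[{"linear":[0,0,0],"spin":-8.5,"fingers":1},{"linear":[0,0,0],"spin":-8.5,"fingers":1},{"linear":[0,0,0],"spin":-8.6,"fingers":1},{"linear":[-6,-50,0],"spin":0,"fingers":1},{"linear":[-6,-50,0],"spin":0,"fingers":1},{"linear":[-6,-50,0],"spin":0,"fingers":1},{"linear":[-6,-50,0],"spin":0,"fingers":1},{"linear":[-6,-50,0],"spin":0,"fingers":1}]' 40
python3 -m pendant '[{"linear":[-4,-54,0],"spin":0,"fingers":1},{"linear":[-50,-8,0],"spin":0,"fingers":1},{"linear":[-54,-8,0],"spin":0,"fingers":1},{"linear":[-54,-8,0],"spin":0,"fingers":1},{"linear":[-54,-8,-10],"spin":0,"fingers":1},{"linear":[-54,-8,20],"spin":0,"fingers":1},{"linear":[0,0,20],"spin":0,"fingers":1},{"linear":[0,0,0],"spin":0,"fingers":1}]'
python3 - <<'E'
from h import *
o,_=snap('wrist','w1.png');print(o['ee_pos'],o['tcp_rot'])
E
```

```text
time_s: 1.15
ee_pos: [0.2713, 0.3372, 0.2502]
tcp_rot: [-180.0, 0.0, -174.9]
ft_force: [1.0, 0.1, 0.7]
grip_width: 0.0852
grip_force: 0.0
time_s: 2.15
ee_pos: [0.5475, 0.268, 0.2181]
tcp_rot: [-179.9, -0.3, -175.0]
ft_force: [0.3, -0.1, 0.5]
grip_width: 0.0856
grip_force: 0.0
[0.54752534 0.26803171 0.21810954] [-179.90924487   -0.25459335 -174.99743319]
```

View pics/w1.png

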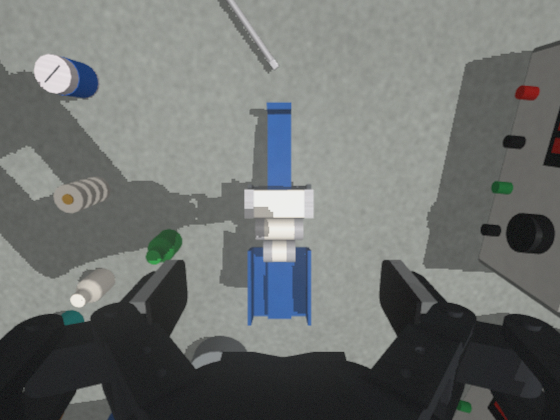

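The chute is aligned with the image: rail at u≈280, block across columns 245–313 and rows 187–217, so the yaw is right. Next I compute the block's position.

```bash
python3 - <<'E'
from h import *
o=robot.get_obs()
import numpy as np
for uv,z in(((279,190),.0748),((279,214),.081),((245.5,203),.07),((312.5,203),.07),((280,107),.03),((279.5,230),.085),((280,252),.09),((279.5,320),.073)):
    w=p2w('wrist',uv,z,o); print(uv,w.round(4),tool(o,(w-o['ee_pos'])*1000).round(1))
import cv2
im=cv2.imread('pics/w1.png')[170:330,200:360]
cv2.imwrite('pics/w1c.png',cv2.resize(im,None,fx=3.7,fy=3.7,interpolation=cv2.INTER_CUBIC))
E
```

```text
(279, 190) [0.5357 0.264  0.0748] [ 12.1  -3.3 144.7]
(279, 214) [0.555  0.2657 0.081 ] [ -7.3  -3.3 138.4]
(245.5, 203) [0.5507 0.2359 0.07  ] [ -0.4 -32.6 149.5]
(312.5, 203) [0.5456 0.2941 0.07  ] [ -0.4  25.8 149.4]
(280, 107) [0.4666 0.2585 0.03  ] [ 81.3  -2.7 189.7]
(279.5, 230) [0.5678 0.2673 0.085 ] [-20.2  -2.9 134.4]
(280, 252) [0.5855 0.2693 0.09  ] [-38.   -2.4 129.4]
(279.5, 320) [0.6617 0.2752 0.073 ] [-114.4   -3.3  146.2]
```

View pics/w1c.png

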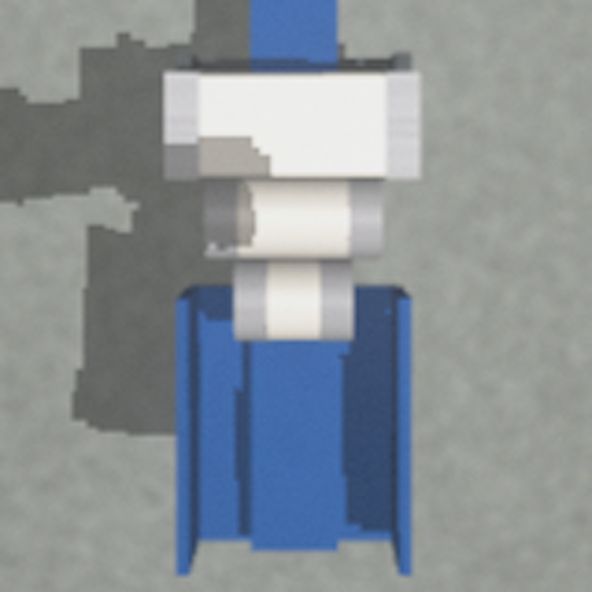

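```bash
python3 -m pendant '[{"linear":[-3,-3.3,30],"spin":0,"fingers":1},{"linear":[0,0,40],"spin":0,"fingers":1},{"linear":[0,0,40],"spin":0,"fingers":1},{"linear":[0,0,30],"spin":0,"fingers":1},{"linear":[0,0,14],"spin":0,"fingers":1},{"linear":[0,0,0],"spin":0,"fingers":1},{"linear":[0,0,0],"spin":0,"fingers":0.5},{"linear":[0,0,0],"spin":0,"fingers":0.5}]' 40
python3 -m pendant '[{"linear":[0,0,0],"spin":0,"fingers":0.5},{"linear":[0,0,0],"spin":0,"fingers":0.4},{"linear":[0,0,0],"spin":0,"fingers":0.4}]' 40
```

```text
time_s: 3.2
ee_pos: [0.5527, 0.2664, 0.0681]
tcp_rot: [179.9, 0.1, -175.0]
ft_force: [-0.6, 0.5, 1.9]
grip_width: 0.0576
grip_force: 42.3
time_s: 3.58
ee_pos: [0.5527, 0.2664, 0.0681]
tcp_rot: [179.9, 0.1, -175.0]
ft_force: [-1.2, 0.6, 6.5]
grip_width: 0.0572
grip_force: 42.7
```

```bash
python3 -m pendant '[{"linear":[0,0,-20],"spin":0,"fingers":0.4},{"linear":[0,0,-45],"spin":0,"fingers":0.4},{"linear":[0,0,-45],"spin":0,"fingers":0.4},{"linear":[0,0,-30],"spin":9.4,"fingers":0.4},{"linear":[-10.8,-51,0],"spin":0,"fingers":0.4},{"linear":[-10.8,-51,0],"spin":0,"fingers":0.4},{"linear":[-10.8,-51,0],"spin":0,"fingers":0.4},{"linear":[-10.8,-51,0],"spin":0,"fingers":0.4}]'
python3 -m pendant '[{"linear":[-10.8,-51,0],"spin":0,"fingers":0.4},{"linear":[-10.8,-51,0],"spin":0,"fingers":0.4},{"linear":[-10.8,-51,0],"spin":0,"fingers":0.4},{"linear":[-10.8,-51,0],"spin":0,"fingers":0.4},{"linear":[-10.8,-51,0],"spin":0,"fingers":0.4},{"linear":[-10.8,-51,0],"spin":0,"fingers":0.4},{"linear":[0,0,0],"spin":0,"fingers":0.4},{"linear":[0,0,0],"spin":0,"fingers":0.4}]'
python3 - <<'E'
from h import *
o,_=snap('wrist','w2.png');print(o['ee_pos'],o['tcp_rot'])
E
```

```text
time_s: 4.58
ee_pos: [0.5795, 0.0576, 0.2079]
tcp_rot: [180.0, 0.1, 175.7]
ft_force: [0.1, -0.4, -0.1]
grip_width: 0.0574
grip_force: 43.7
time_s: 5.58
ee_pos: [0.6203, -0.2506, 0.207]
tcp_rot: [180.0, -0.0, 175.6]
ft_force: [0.1, 0.5, -0.1]
grip_width: 0.0574
grip_force: 43.7
[ 0.62032159 -0.25059053  0.20701126] [ 1.79980960e+02 -2.13035906e-03  1.75605088e+02]
```

View pics/w2.png

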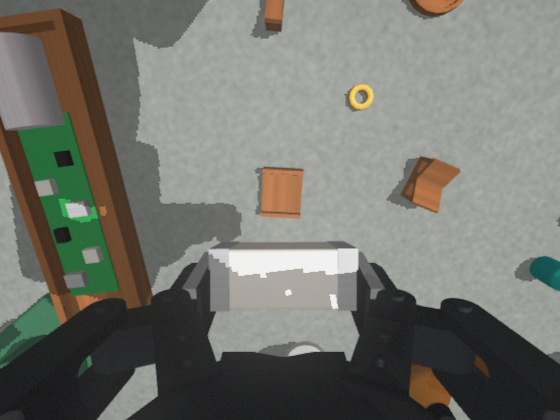

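The saddle is at (282,192), the long cradle at (431,184), the short cradle at (273,12, cut off) and the dish at (437,−5). The block is held square at u 208–358.

```bash
python3 - <<'E'
from h import *
o=robot.get_obs()
q=[p2w('wrist',p,.017,o) for p in((263,168),(303,170),(300.5,217),(261,214.5))]
m=sum(q)/4;print(m,ang(q[0],q[1]),ang(q[3],q[2]),ang(q[0],q[3]),ang(q[1],q[2]),tool(o,(m-o['ee_pos'])*1000))
q=[p2w('wrist',p,.033,o) for p in((423,157),(460,171),(439,211),(405,195))]
m=sum(q)/4;print(m,ang(q[0],q[1]),ang(q[3],q[2]),ang(q[0],q[3]),ang(q[1],q[2]))
im=cv2.imread('pics/w2.png')
a=cv2.resize(im[150:330,190:370],None,fx=3.3,fy=3.3,interpolation=cv2.INTER_CUBIC);b=cv2.resize(im[145:225,395:470],None,fx=2.5,fy=2.5,interpolation=cv2.INTER_CUBIC)
c=np.zeros((594,790,3),np.uint8);c[:,:594]=a;c[:b.shape[0],600:600+b.shape[1]]=b
cv2.imwrite('pics/w2c.png',c)
E
```

```text
[ 0.62013504 -0.25089719  0.017     ] 82.79652638066068 81.89423454755554 -7.72370707087456 -6.453808416879118 [ 1.48507459e-01 -1.05681256e+00  1.89892846e+02]
[ 0.61886706 -0.11029007  0.033     ] 65.87966079975529 60.999356156898 -24.387925524381238 -25.19099800437367
```

View pics/w2c.png

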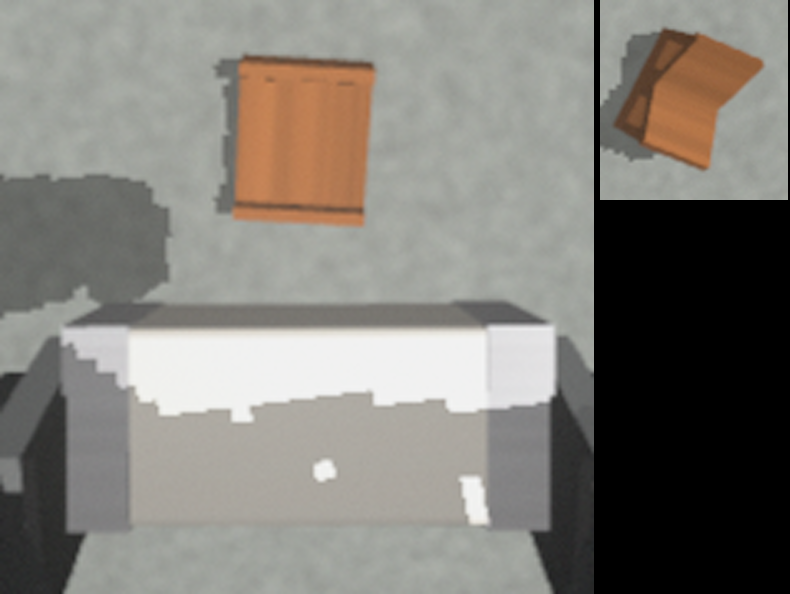

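```bash
python3 - <<'E'
from h import *
from scipy.optimize import least_squares
c,f=cam('wrist');M=np.linalg.inv(c['mount'])
def row(x,z): p=M@[x/1e3,0,z/1e3,1]; return f*p[1]/p[2]+c['cy']
def res(v):
    a=np.radians(v[2]);C,S=np.cos(a),np.sin(a)
    pt=lambda x,z:(v[0]-(x*C-z*S), v[1]-(x*S+z*C))
    return [row(*pt(-12,15))-248.7,row(*pt(12,15))-309.6,row(*pt(-12,-15))-242.2,(v[2]-15)*.2]
r=least_squares(res,[2,4,15]);print(r.x,r.fun,row(0,190))
E
```

```text
[ 2.76154027  6.77858711 15.67371309] [ 0.021962   -0.00212842 -0.02449707  0.13474262] 192.95062167917447
```

```bash
python3 -m pendant '[{"linear":[-1,-1,30],"spin":2.6,"fingers":0.4},{"linear":[0,0,45],"spin":0,"fingers":0.4},{"linear":[0,0,45],"spin":0,"fingers":0.4},{"linear":[0,0,30],"spin":0,"fingers":0.4},{"linear":[0,0,16],"spin":0,"fingers":0.4},{"linear":[0,0,4],"spin":0,"fingers":0.4},{"linear":[0,0,2],"spin":0,"fingers":0.4},{"linear":[0,0,0],"spin":0,"fingers":0.4}]'
```

```text
time_s: 6.62
ee_pos: [0.6224, -0.2522, 0.0356]
tcp_rot: [-180.0, 0.1, 173.0]
ft_force: [0.8, -0.8, -0.7]
grip_width: 0.0573
grip_force: 43.7
```

```bash
python3 -m pendant '[{"linear":[0.5,0,1],"spin":0,"fingers":0.4},{"linear":[0,0,1],"spin":0,"fingers":0.4},{"linear":[0,0,0],"spin":0,"fingers":0.4}]'; python3 -m pendant '[{"linear":[0,0,1],"spin":0,"fingers":0.4},{"linear":[0,0,1],"spin":0,"fingers":0.4},{"linear":[0,0,0],"spin":0,"fingers":0.4}]'
```

```text
time_s: 7.0
ee_pos: [0.6224, -0.2523, 0.035]
tcp_rot: [-180.0, 0.2, 173.0]
ft_force: [-1.8, 2.3, 13.0]
grip_width: 0.0573
grip_force: 45.5
time_s: 7.38
ee_pos: [0.6225, -0.2523, 0.0347]
tcp_rot: [-180.0, 0.2, 173.0]
ft_force: [-6.1, 4.4, 26.6]
grip_width: 0.057
grip_force: 47.2
```

```bash
python3 -m pendant '[{"linear":[0,0,0],"spin":0,"fingers":0.4},{"linear":[0,0,0],"spin":0,"fingers":0.4}]' 20; python3 -m pendant '[{"linear":[0,0,0],"spin":0,"fingers":0.75},{"linear":[0,0,0],"spin":0,"fingers":1},{"linear":[0,0,0],"spin":0,"fingers":1},{"linear":[0,0,-30],"spin":0,"fingers":1},{"linear":[0,0,-45],"spin":0,"fingers":1},{"linear":[0,0,-45],"spin":0,"fingers":1},{"linear":[0,0,-40],"spin":0,"fingers":1},{"linear":[0,0,0],"spin":0,"fingers":1}]' 40
python3 - <<'E'
from h import *
o,_=snap('wrist','w3.png');print(o['ee_pos'],o['tcp_rot']);im=robot.get_image('top')
a=cv2.resize(im[150:280,140:220,::-1],None,fx=3.2,fy=3.2,interpolation=cv2.INTER_CUBIC)
b=cv2.imread('pics/w3.png')[:,:530]; c=np.zeros((420,800,3),np.uint8);c[:,:530]=b;c[:416,535:791]=a
cv2.imwrite('pics/m3.png',c)
E
```

```text
time_s: 7.62
ee_pos: [0.6225, -0.2523, 0.0347]
tcp_rot: [-180.0, 0.2, 173.0]
ft_force: [-6.9, 4.0, 27.8]
grip_width: 0.0573
grip_force: 47.2
time_s: 8.62
ee_pos: [0.6231, -0.2527, 0.194]
tcp_rot: [-179.9, 0.4, 173.0]
ft_force: [-0.0, 0.7, -0.8]
grip_width: 0.0856
grip_force: 0.0
[ 0.62311959 -0.25273608  0.19400015] [-179.89515745    0.35985484  173.04149072]
```

View pics/m3.png

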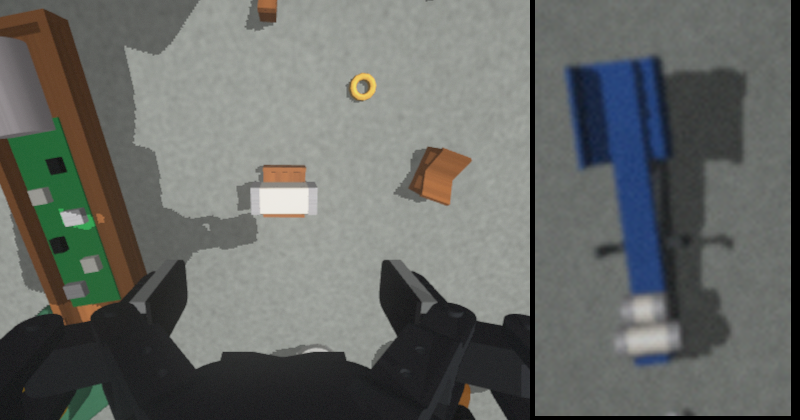

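The block lies flat in the saddle but sits towards the lower lip (top face rows 185–213, u 251–317). The tubes rolled down to the foot. I'll check the offset.

```bash
python3 - <<'E'
from h import *
o=robot.get_obs();im=cv2.imread('pics/w3.png')
g=im[155:225,284].astype(int); print([(155+i,tuple(v)) for i,v in enumerate(g)][5:65:1])
for p,z in(((284,185),.042),((284,213.5),.042),((251,199),.04),((317,200),.04)): 
    w=p2w('wrist',p,z,o);print(w,tool(o,(w-[.6201,-.2509,.0])*1000))
for p,z in(((285,166),.019),((284,216.5),.019)): 
    w=p2w('wrist',p,z,o);print(w,tool(o,(w-[.6201,-.2509,.0])*1000))
E
```

```text
[(160, (np.int64(155), np.int64(161), np.int64(158))), (161, (np.int64(156), np.int64(161), np.int64(159))), (162, (np.int64(156), np.int64(162), np.int64(159))), (163, (np.int64(153), np.int64(158), np.int64(155))), (164, (np.int64(132), np.int64(139), np.int64(143))), (165, (np.int64(76), np.int64(91), np.int64(113))), (166, (np.int64(61), np.int64(77), np.int64(101))), (167, (np.int64(68), np.int64(94), np.int64(134))), (168, (np.int64(82), np.int64(122), np.int64(181))), (169, (np.int64(84), np.int64(124), np.int64(183))), (170, (np.int64(83), np.int64(124), np.int64(182))), (171, (np.int64(79), np.int64(114), np.int64(169))), (172, (np.int64(72), np.int64(105), np.int64(154))), (173, (np.int64(85), np.int64(127), np.int64(186))), (174, (np.int64(81), np.int64(123), np.int64(185))), (175, (np.int64(83), np.int64(124), np.int64(185))), (176, (np.int64(82), np.int64(124), np.int64(183))), (177, (np.int64(82), np.int64(124), np.int64(183))), (178, (np.int64(84), np.int64(125), np.int64(186))), (179, (np.int64(84), np.int64(125), np.int64(186))), (180, (np.int64(85), np.int64(125), n
[... 1892 characters left out ...]
t64(180))), (216, (np.int64(91), np.int64(127), np.int64(180))), (217, (np.int64(124), np.int64(144), np.int64(170))), (218, (np.int64(157), np.int64(163), np.int64(161))), (219, (np.int64(157), np.int64(162), np.int64(161)))]
[ 0.60528338 -0.24894277  0.042     ] [ 14.95735329   0.14993439 -41.99545204]
[ 0.63036028 -0.25198506  0.042     ] [-10.30340783   0.1695749  -42.00311674]
[ 0.61442825 -0.27897998  0.04      ] [  2.23856863 -28.55753545 -40.00137218]
[ 0.62228185 -0.22204278  0.04      ] [  1.34407919  28.91178425 -39.99751902]
[ 0.59217289 -0.24636515  0.019     ] [ 28.27663103   1.11780876 -18.99133934]
[ 0.63964107 -0.25304286  0.019     ] [-19.65095897   0.24282043 -19.00594715]
```

The block's offset is about 3 mm, which is fine. Next is the long tube.

```bash
python3 -m pendant '[{"linear":[0,0,0],"spin":-6,"fingers":1},{"linear":[0,0,0],"spin":-6,"fingers":1},{"linear":[10.3,52.2,0],"spin":0,"fingers":1},{"linear":[10.3,52.2,0],"spin":0,"fingers":1},{"linear":[10.3,52.2,0],"spin":0,"fingers":1},{"linear":[10.3,52.2,0],"spin":0,"fingers":1},{"linear":[10.3,52.2,0],"spin":0,"fingers":1},{"linear":[10.3,52.2,0],"spin":0,"fingers":1}]'
python3 -m pendant '[{"linear":[10.3,52.2,0],"spin":0,"fingers":1},{"linear":[10.3,52.2,0],"spin":0,"fingers":1},{"linear":[10.3,52.2,0],"spin":0,"fingers":1},{"linear":[10.3,52.2,0],"spin":0,"fingers":1},{"linear":[0,0,0],"spin":0,"fingers":1},{"linear":[0,0,0],"spin":0,"fingers":1}]'
python3 - <<'E'
from h import *
o,im=snap('wrist','w4.png');print(o['ee_pos'],o['tcp_rot'])
a=cv2.imread('pics/w4.png')[130:270,190:370]
cv2.imwrite('pics/w4c.png',cv2.resize(a,None,fx=4,fy=4,interpolation=cv2.INTER_CUBIC))
E
```

```text
time_s: 9.72
ee_pos: [0.5303, 0.0561, 0.1885]
tcp_rot: [180.0, -0.2, -175.0]
ft_force: [0.1, 0.8, -0.1]
grip_width: 0.0855
grip_force: 0.0
time_s: 10.48
ee_pos: [0.4718, 0.2585, 0.1889]
tcp_rot: [-179.9, -0.2, -174.9]
ft_force: [0.4, -0.0, 0.8]
grip_width: 0.0852
grip_force: 0.0
[0.4718059  0.25849127 0.18890287] [-1.79919961e+02 -1.50121654e-01 -1.74907775e+02]
```

View pics/w4c.png

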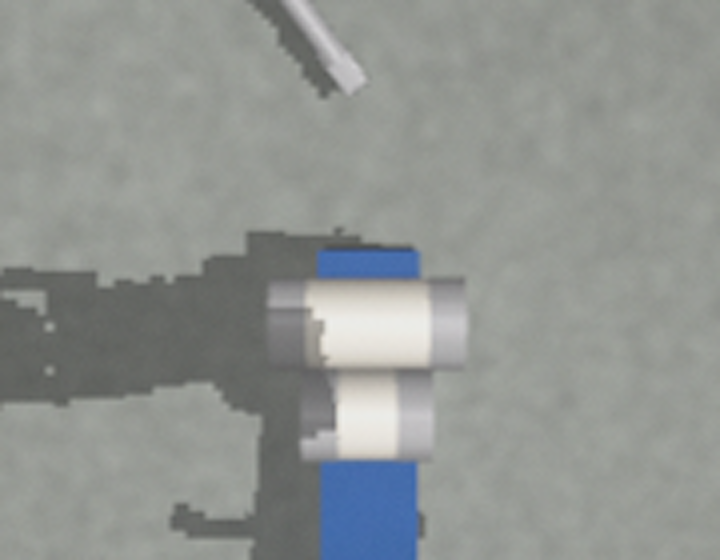

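The long tube sits at the foot at crop (367,324), with the short one right behind it at (367,415). Both are square to the tool.

```bash
python3 - <<'E'
from h import *
o=robot.get_obs()
for p,z in(((281.5,211),.038),((281.5,234),.043)): w=p2w('wrist',p,z,o);print(w,tool(o,(w-o['ee_pos'])*1000))
E
```

```text
[0.48006372 0.25730124 0.038     ] [ -8.09773599  -1.24229605 151.16235485]
[0.499689   0.25903087 0.043     ] [-27.78843455  -1.24338828 146.12056829]
```

```bash
python3 -m pendant '[{"linear":[-6,-1.2,30],"spin":0,"fingers":1},{"linear":[0,0,40],"spin":0,"fingers":1},{"linear":[0,0,30],"spin":0,"fingers":1},{"linear":[0,0,0],"spin":0,"fingers":1},{"linear":[0,0,0],"spin":0,"fingers":1}]'
```

```text
time_s: 11.15
ee_pos: [0.4795, 0.2578, 0.091]
tcp_rot: [180.0, 0.0, -175.0]
ft_force: [0.1, -0.6, 0.8]
grip_width: 0.0854
grip_force: 0.0
```

```bash
python3 -m pendant '[{"linear":[1.5,0,30],"spin":0,"fingers":0.8},{"linear":[0,0,22],"spin":0,"fingers":0.8},{"linear":[0,0,0],"spin":0,"fingers":0.7},{"linear":[0,0,0],"spin":0,"fingers":0.3},{"linear":[0,0,0],"spin":0,"fingers":0.3},{"linear":[0,0,0],"spin":0,"fingers":0.3},{"linear":[0,0,0],"spin":0,"fingers":0.3}]' 30
```

```text
time_s: 12.02
ee_pos: [0.4783, 0.2588, 0.0399]
tcp_rot: [179.9, 0.1, -175.0]
ft_force: [-1.8, 0.3, 7.6]
grip_width: 0.0416
grip_force: 32.4
```

```bash
python3 -m pendant '[{"linear":[0,0,-20],"spin":0,"fingers":0.3},{"linear":[0,0,-45],"spin":0,"fingers":0.3},{"linear":[0,0,-45],"spin":0,"fingers":0.3},{"linear":[0,0,-45],"spin":0,"fingers":0.3},{"linear":[0,0,0],"spin":10,"fingers":0.3},{"linear":[0,0,0],"spin":10,"fingers":0.3},{"linear":[0,0,0],"spin":10,"fingers":0.3},{"linear":[-40.5,-38.9,0],"spin":0,"fingers":0.3}]'
python3 -m pendant '[{"linear":[-40.5,-38.9,0],"spin":0,"fingers":0.3},{"linear":[-40.5,-38.9,0],"spin":0,"fingers":0.3},{"linear":[-40.5,-38.9,0],"spin":0,"fingers":0.3},{"linear":[-40.5,-38.9,0],"spin":0,"fingers":0.3},{"linear":[-40.5,-38.9,0],"spin":0,"fingers":0.3},{"linear":[-40.5,-38.9,0],"spin":0,"fingers":0.3},{"linear":[0,0,0],"spin":0,"fingers":0.3},{"linear":[0,0,0],"spin":0,"fingers":0.3}]'
python3 - <<'E'
from h import *
o,im=snap('wrist','w5.png');print(o['ee_pos'],o['tcp_rot'])
a=cv2.imread('pics/w5.png')[140:320,180:380]
cv2.imwrite('pics/w5c.png',cv2.resize(a,None,fx=3.3,fy=3.3,interpolation=cv2.INTER_CUBIC))
E
```

```text
time_s: 13.02
ee_pos: [0.4975, 0.2077, 0.1942]
tcp_rot: [179.9, 0.1, 155.2]
ft_force: [1.3, 0.0, -1.1]
grip_width: 0.0415
grip_force: 31.6
time_s: 14.02
ee_pos: [0.6188, -0.108, 0.1934]
tcp_rot: [180.0, -0.0, 155.0]
ft_force: [0.4, 0.4, -0.6]
grip_width: 0.0416
grip_force: 31.6
[ 0.61881538 -0.10802639  0.19335493] [ 1.79994197e+02 -3.93049212e-02  1.55001344e+02]
```

View pics/w5c.png

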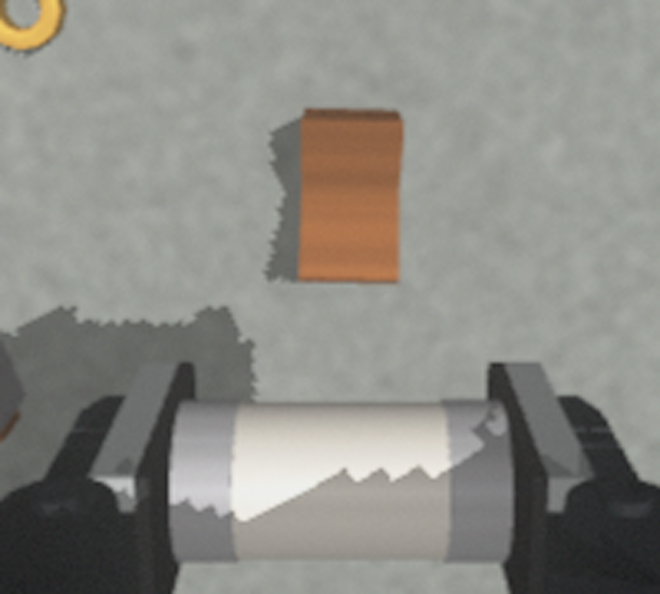

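The cradle is at crop (351,200) and aligned to about 1°. The tube is held across at rows 402–560, u centre 340. Now I work out the shift.

```bash
cat >> h.py <<'E'
def tube(o,r1,r2,rad=10): # silhouette rows -> centre (tool x,z) in mm
    c,f=cam('wrist');M=c['mount']; a=[np.arctan((r-c['cy'])/f) for r in(r1,r2)]
    m=sum(a)/2; d=rad/1e3/np.sin((a[1]-a[0])/2); return (M@[0,d*np.sin(m),d*np.cos(m),1])[:3]*1000
E
python3 - <<'E'
from h import *
o=robot.get_obs()
t=tube(o,261.8,309.7);print('tube in tool',t)
w=p2w('wrist',(286.3,200.5),.033,o); print(w,tool(o,(w-o['ee_pos'])*1000))
for p in((286.3,176),(286.3,224.8)): w=p2w('wrist',p,.033,o);print(tool(o,(w-o['ee_pos'])*1000))
E
```

```text
tube in tool [-0.92742098  0.02045712  1.78175631]
[ 0.62054042 -0.10488872  0.033     ] [ -0.73690427   3.01800244 160.36162497]
[ 21.55723399   2.95935305 160.37957763]
[-23.76046072   3.07857072 160.34308493]
```

```bash
python3 -m pendant '[{"linear":[0,3,30],"spin":0,"fingers":0.3},{"linear":[0,0,45],"spin":0,"fingers":0.3},{"linear":[0,0,45],"spin":0,"fingers":0.3},{"linear":[0,0,25],"spin":0,"fingers":0.3},{"linear":[0,0,10],"spin":0,"fingers":0.3},{"linear":[0,0,4],"spin":0,"fingers":0.3},{"linear":[0,0,0],"spin":0,"fingers":0.3}]'
python3 -m pendant '[{"linear":[0,0,1],"spin":0,"fingers":0.3},{"linear":[0,0,1],"spin":0,"fingers":0.3},{"linear":[0,0,0],"spin":0,"fingers":0.3}]'
```

```text
time_s: 14.95
ee_pos: [0.6213, -0.1053, 0.0353]
tcp_rot: [180.0, 0.1, 155.1]
ft_force: [0.8, 0.1, -0.7]
grip_width: 0.0413
grip_force: 31.6
time_s: 15.32
ee_pos: [0.6208, -0.1056, 0.0326]
tcp_rot: [180.0, 0.0, 155.0]
ft_force: [0.2, -0.1, -0.3]
grip_width: 0.0413
grip_force: 31.6
```

```bash
python3 -m pendant '[{"linear":[0,0,1],"spin":0,"fingers":0.3},{"linear":[0,0,0],"spin":0,"fingers":0.3},{"linear":[0,0,0],"spin":0,"fingers":0.3}]'
```

```text
time_s: 15.7
ee_pos: [0.6213, -0.1058, 0.032]
tcp_rot: [180.0, 0.1, 155.0]
ft_force: [-0.0, -0.1, 5.8]
grip_width: 0.0417
grip_force: 32.2
```

Contact at 5.8 N. I'll release, retreat and look.

```bash
python3 -m pendant '[{"linear":[0,0,0],"spin":0,"fingers":0.7},{"linear":[0,0,0],"spin":0,"fingers":0.85},{"linear":[0,0,0],"spin":0,"fingers":1},{"linear":[0,0,-30],"spin":0,"fingers":1},{"linear":[0,0,-45],"spin":0,"fingers":1},{"linear":[0,0,-45],"spin":0,"fingers":1},{"linear":[0,0,-40],"spin":0,"fingers":1},{"linear":[0,0,0],"spin":0,"fingers":1}]'
python3 - <<'E'
from h import *
o,im=snap('wrist','w6.png');print(o['ee_pos'],o['tcp_rot'])
a=cv2.resize(cv2.imread('pics/w6.png')[140:260,200:380],None,fx=3,fy=3,interpolation=cv2.INTER_CUBIC)
t=robot.get_image('top'); b=cv2.resize(t[205:275,140:220,::-1],None,fx=3,fy=3,interpolation=cv2.INTER_CUBIC)
c=np.zeros((360,790,3),np.uint8);c[:,:540]=a;c[:210,550:790]=b;cv2.imwrite('pics/w6c.png',c)
E
```

```text
time_s: 16.7
ee_pos: [0.6227, -0.1059, 0.195]
tcp_rot: [179.9, 0.4, 155.0]
ft_force: [-0.3, 0.4, 0.5]
grip_width: 0.0855
grip_force: 0.0
[ 0.62268838 -0.1058924   0.19496229] [179.90756222   0.36954798 155.04518012]
```

View pics/w6c.png

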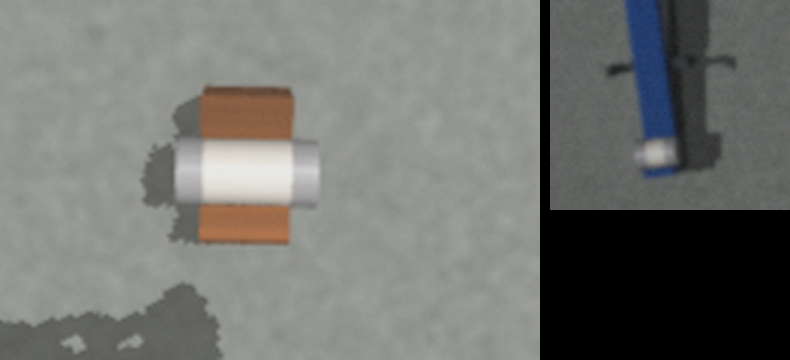

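The long tube is centred in its cradle (crop 247,172), and the short one has rolled to the foot at the same place. Now I fetch it.

```bash
python3 -m pendant '[{"linear":[0,0,0],"spin":-10,"fingers":1},{"linear":[0,0,0],"spin":-10,"fingers":1},{"linear":[0,0,0],"spin":-10,"fingers":1},{"linear":[15.9,53.7,0],"spin":0,"fingers":1},{"linear":[15.9,53.7,0],"spin":0,"fingers":1},{"linear":[15.9,53.7,0],"spin":0,"fingers":1},{"linear":[15.9,53.7,0],"spin":0,"fingers":1},{"linear":[15.9,53.7,0],"spin":0,"fingers":1}]'
python3 -m pendant '[{"linear":[15.9,53.7,0],"spin":0,"fingers":1},{"linear":[15.9,53.7,0],"spin":0,"fingers":1},{"linear":[0,0,30],"spin":0,"fingers":0.8},{"linear":[0,0,40],"spin":0,"fingers":0.8},{"linear":[0,0,25],"spin":0,"fingers":0.8},{"linear":[0,0,0],"spin":0,"fingers":0.8},{"linear":[0,0,0],"spin":0,"fingers":0.8}]'
```

```text
time_s: 17.8
ee_pos: [0.516, 0.1562, 0.1895]
tcp_rot: [-180.0, -0.2, -175.0]
ft_force: [2.1, 0.6, 0.2]
grip_width: 0.0854
grip_force: 0.0
time_s: 18.68
ee_pos: [0.4767, 0.2591, 0.0962]
tcp_rot: [-180.0, -0.0, -175.0]
ft_force: [0.8, 0.2, 1.3]
grip_width: 0.0682
grip_force: 0.0
```

```bash
python3 -m pendant '[{"linear":[-2,0,30],"spin":0,"fingers":0.8},{"linear":[0,0,26],"spin":0,"fingers":0.7},{"linear":[0,0,0],"spin":0,"fingers":0.5},{"linear":[0,0,0],"spin":0,"fingers":0.2},{"linear":[0,0,0],"spin":0,"fingers":0.2},{"linear":[0,0,0],"spin":0,"fingers":0.2},{"linear":[0,0,0],"spin":0,"fingers":0.2},{"linear":[0,0,0],"spin":0,"fingers":0.2}]' 30
```

```text
time_s: 19.68
ee_pos: [0.4796, 0.2597, 0.0416]
tcp_rot: [180.0, 0.1, -175.0]
ft_force: [-1.2, -0.4, 6.4]
grip_width: 0.0272
grip_force: 33.9
```

```bash
python3 -m pendant '[{"linear":[0,0,-20],"spin":0,"fingers":0.2},{"linear":[0,0,-45],"spin":0,"fingers":0.2},{"linear":[0,0,-45],"spin":0,"fingers":0.2},{"linear":[0,0,-45],"spin":0,"fingers":0.2},{"linear":[0,0,0],"spin":7.4,"fingers":0.2},{"linear":[0,0,0],"spin":7.4,"fingers":0.2},{"linear":[-5.6,-49.7,0],"spin":0,"fingers":0.2},{"linear":[-5.6,-49.7,0],"spin":0,"fingers":0.2}]'
python3 -m pendant '[{"linear":[-5.6,-49.7,0],"spin":0,"fingers":0.2},{"linear":[-5.6,-49.7,0],"spin":0,"fingers":0.2},{"linear":[-5.6,-49.7,0],"spin":0,"fingers":0.2},{"linear":[-5.6,-49.7,0],"spin":0,"fingers":0.2},{"linear":[-5.6,-49.7,0],"spin":0,"fingers":0.2},{"linear":[-5.6,-49.7,0],"spin":0,"fingers":0.2},{"linear":[-5.6,-49.7,0],"spin":0,"fingers":0.2},{"linear":[-5.6,-49.7,0],"spin":0,"fingers":0.2}]'
python3 -m pendant '[{"linear":[0,0,0],"spin":0,"fingers":0.2},{"linear":[0,0,0],"spin":0,"fingers":0.2}]'
python3 - <<'E'
from h import *
o,im=snap('wrist','w7.png');print(o['ee_pos'],o['tcp_rot'])
a=cv2.imread('pics/w7.png')[140:320,180:380]
cv2.imwrite('pics/w7c.png',cv2.resize(a,None,fx=3.3,fy=3.3,interpolation=cv2.INTER_CUBIC))
E
```

```text
time_s: 20.68
ee_pos: [0.4727, 0.1587, 0.1956]
tcp_rot: [180.0, 0.0, 170.3]
ft_force: [0.2, 0.2, -0.3]
grip_width: 0.0272
grip_force: 32.9
time_s: 21.68
ee_pos: [0.4494, -0.2416, 0.1958]
tcp_rot: [-180.0, 0.0, 170.2]
ft_force: [0.6, 0.5, -0.5]
grip_width: 0.0274
grip_force: 32.9
time_s: 21.92
ee_pos: [0.4492, -0.2396, 0.1953]
tcp_rot: [180.0, -0.0, 170.2]
ft_force: [-0.5, -0.4, -0.7]
grip_width: 0.0272
grip_force: 32.9
[ 0.44924869 -0.23964807  0.19529051] [ 1.79974891e+02 -3.10337788e-02  1.70197216e+02]
```

View pics/w7c.png

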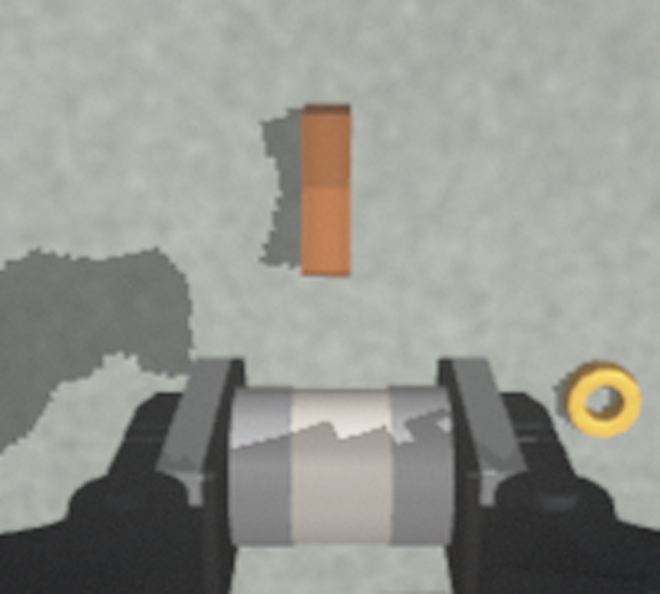

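The short cradle is at crop (326.5,193.5) and square to the tool. The tube is held at rows 388–545.

```bash
python3 - <<'E'
from h import *
o=robot.get_obs()
print('tube in tool',tube(o,257.6,305.2))
w=p2w('wrist',(278.9,198.6),.033,o); print(w,tool(o,(w-o['ee_pos'])*1000))
E
```

```text
tube in tool [0.6342512  0.05209397 2.69859728]
[ 0.44811816 -0.24258437  0.033     ] [  0.58653076  -3.67008072 162.28503953]
```

```bash
python3 -m pendant '[{"linear":[0,-3.6,30],"spin":0,"fingers":0.2},{"linear":[0,0,45],"spin":0,"fingers":0.2},{"linear":[0,0,45],"spin":0,"fingers":0.2},{"linear":[0,0,25],"spin":0,"fingers":0.2},{"linear":[0,0,10],"spin":0,"fingers":0.2},{"linear":[0,0,4],"spin":0,"fingers":0.2},{"linear":[0,0,2],"spin":0,"fingers":0.2},{"linear":[0,0,0],"spin":0,"fingers":0.2}]'
python3 -m pendant '[{"linear":[0,0,1],"spin":0,"fingers":0.2},{"linear":[0,0,0],"spin":0,"fingers":0.2},{"linear":[0,0,0],"spin":0,"fingers":0.2}]'
```

```text
time_s: 22.98
ee_pos: [0.4496, -0.2438, 0.0351]
tcp_rot: [-180.0, 0.1, 170.2]
ft_force: [-0.2, 0.2, 0.6]
grip_width: 0.0277
grip_force: 32.9
time_s: 23.35
ee_pos: [0.4495, -0.2438, 0.0337]
tcp_rot: [-180.0, 0.1, 170.2]
ft_force: [0.5, -0.5, 4.1]
grip_width: 0.0274
grip_force: 33.4
```

```bash
python3 -m pendant '[{"linear":[0,0,0],"spin":0,"fingers":0.5},{"linear":[0,0,0],"spin":0,"fingers":0.7},{"linear":[0,0,0],"spin":0,"fingers":0.8},{"linear":[0,0,-30],"spin":0,"fingers":0.8},{"linear":[0,0,-45],"spin":0,"fingers":0.8},{"linear":[0,0,-45],"spin":0,"fingers":0.8},{"linear":[0,0,-40],"spin":0,"fingers":1},{"linear":[0,0,0],"spin":0,"fingers":1}]'
python3 - <<'E'
from h import *
o,im=snap('wrist','w8.png');print(o['ee_pos'],o['tcp_rot'])
a=cv2.resize(cv2.imread('pics/w8.png')[:,200:],None,fx=1.4,fy=1.4,interpolation=cv2.INTER_CUBIC)
cv2.imwrite('pics/w8c.png',a)
E
```

```text
time_s: 24.35
ee_pos: [0.4507, -0.2445, 0.1963]
tcp_rot: [-179.9, 0.3, 170.2]
ft_force: [-0.3, -0.2, 0.4]
grip_width: 0.0851
grip_force: 0.0
[ 0.45071574 -0.24445704  0.19630508] [-179.87619804    0.33447964  170.24474638]
```

View pics/w8c.png

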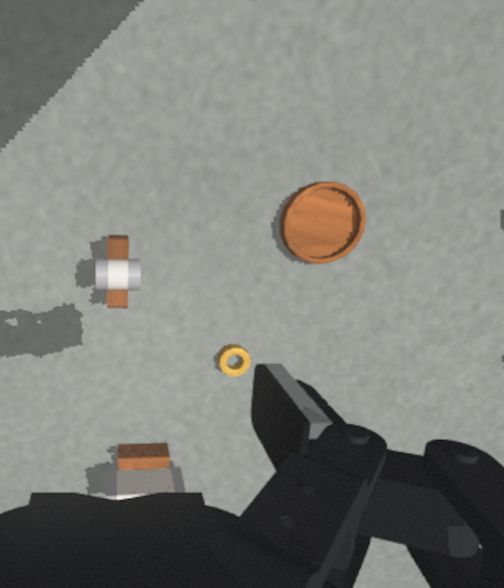

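The short tube is seated squarely (crop 118,272), and the dish rim is at crop (325,222). Next I go above the bottle fuse.

```bash
python3 - <<'E'
from h import *
o=robot.get_obs(); print(p2w('wrist',(325/1.4+200,221/1.4),.011,o))
E
python3 -m pendant '[{"linear":[0,0,0],"spin":-9.8,"fingers":1},{"linear":[-31.8,44.8,0],"spin":0,"fingers":1},{"linear":[-31.8,44.8,0],"spin":0,"fingers":1},{"linear":[-31.8,44.8,0],"spin":0,"fingers":1},{"linear":[-31.8,44.8,0],"spin":0,"fingers":1},{"linear":[-31.8,44.8,0],"spin":0,"fingers":1},{"linear":[-31.8,44.8,0],"spin":0,"fingers":1},{"linear":[-31.8,44.8,0],"spin":0,"fingers":1}]'
python3 -m pendant '[{"linear":[0,0,0],"spin":0,"fingers":1},{"linear":[0,0,0],"spin":0,"fingers":1}]'
python3 - <<'E'
from h import *
o,im=snap('wrist','w9.png');print(o['ee_pos'],o['tcp_rot'])
a=cv2.imread('pics/w9.png')[60:300,140:420]
cv2.imwrite('pics/w9c.png',cv2.resize(a,None,fx=2.5,fy=2.5,interpolation=cv2.INTER_CUBIC))
E
```

```text
[ 0.43933287 -0.09937781  0.011     ]
time_s: 25.4
ee_pos: [0.6713, 0.0718, 0.1909]
tcp_rot: [-180.0, -0.2, -179.9]
ft_force: [1.0, -0.2, -0.3]
grip_width: 0.0856
grip_force: 0.0
time_s: 25.65
ee_pos: [0.6701, 0.0701, 0.1911]
tcp_rot: [-180.0, -0.2, -179.9]
ft_force: [-0.1, -1.4, 0.4]
grip_width: 0.0851
grip_force: 0.0
[0.67010133 0.07012314 0.19114079] [-179.96566618   -0.21409751 -179.92144   ]
```

View pics/w9c.png

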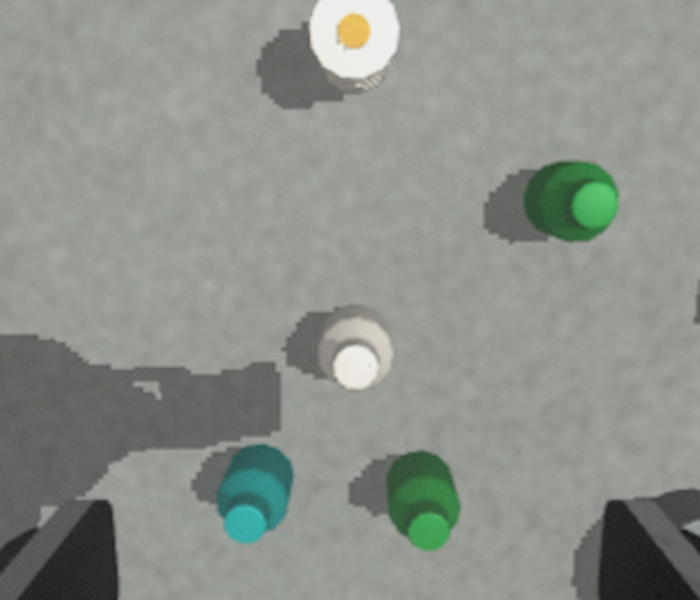

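The white necked bottle is at crop (355,366). It is smooth with no ribs or dot, so it is the fuse. The insulator is at (354,30), and the green and turquoise bottles are at (428,530), (245,522) and (595,205).

```bash
python3 - <<'E'
from h import *
o=robot.get_obs()
for n,p in(('b',(355,366)),('t',(245,522)),('g',(428,530)),('ins',(354,32))):
    w=p2w('wrist',(p[0]/2.5+139.7,p[1]/2.5+59.7),.05,o); print(n,w,tool(o,(w-o['ee_pos'])*1000))
E
```

```text
b [0.67085559 0.06839284 0.05      ] [ -1.21967271  -1.02754467 141.62563406]
t [0.72842109 0.0289852  0.05      ] [-58.76758069 -40.46052991 141.46176987]
g [0.73148997 0.09455033 0.05      ] [-61.8652111   25.10322916 141.41657542]
ins [0.5655756  0.06815314 0.05      ] [104.05985827  -1.22086629 141.96428237]
```

```bash
python3 -m pendant '[{"linear":[-1,-1,30],"spin":0,"fingers":1},{"linear":[0,0,45],"spin":0,"fingers":1},{"linear":[0,0,40],"spin":0,"fingers":1},{"linear":[0,0,30],"spin":0,"fingers":1},{"linear":[0,0,15],"spin":0,"fingers":1},{"linear":[0,0,0],"spin":0,"fingers":1},{"linear":[0,0,0],"spin":0,"fingers":1}]'
```

```text
time_s: 26.58
ee_pos: [0.6733, 0.069, 0.0347]
tcp_rot: [180.0, 0.1, -180.0]
ft_force: [0.8, 0.5, -0.2]
grip_width: 0.0857
grip_force: 0.0
```

```bash
python3 -m pendant '[{"linear":[1,-0.5,5],"spin":0,"fingers":0.7},{"linear":[0,0,0],"spin":0,"fingers":0.5},{"linear":[0,0,0],"spin":0,"fingers":0.4},{"linear":[0,0,0],"spin":0,"fingers":0.25},{"linear":[0,0,0],"spin":0,"fingers":0.2},{"linear":[0,0,0],"spin":0,"fingers":0.2},{"linear":[0,0,0],"spin":0,"fingers":0.2},{"linear":[0,0,0],"spin":0,"fingers":0.2}]' 30
```

```text
time_s: 27.58
ee_pos: [0.6717, 0.0688, 0.0287]
tcp_rot: [180.0, 0.0, -180.0]
ft_force: [-0.1, 0.5, 6.0]
grip_width: 0.027
grip_force: 30.0
```

```bash
python3 -m pendant '[{"linear":[0,0,-20],"spin":0,"fingers":0.2},{"linear":[0,0,-45],"spin":0,"fingers":0.2},{"linear":[0,0,-45],"spin":0,"fingers":0.2},{"linear":[0,0,-45],"spin":0,"fingers":0.2},{"linear":[38.5,-28.1,0],"spin":0,"fingers":0.2},{"linear":[38.5,-28.1,0],"spin":0,"fingers":0.2},{"linear":[38.5,-28.1,0],"spin":0,"fingers":0.2},{"linear":[38.5,-28.1,0],"spin":0,"fingers":0.2}]'
python3 -m pendant '[{"linear":[38.5,-28.1,0],"spin":0,"fingers":0.2},{"linear":[38.5,-28.1,0],"spin":0,"fingers":0.2},{"linear":[0,0,0],"spin":0,"fingers":0.2},{"linear":[0,0,0],"spin":0,"fingers":0.2},{"linear":[0,0,0],"spin":0,"fingers":0.2}]'
python3 - <<'E'
from h import *
o,im=snap('wrist','w10.png');print(o['ee_pos'],o['tcp_rot'])
im=cv2.imread('pics/w10.png'); a=im[120:340,180:400]
cv2.imwrite('pics/w10c.png',cv2.resize(a,None,fx=2.7,fy=2.7,interpolation=cv2.INTER_CUBIC))
hsv=cv2.cvtColor(im,cv2.COLOR_BGR2HSV);m=cv2.inRange(hsv,(5,110,60),(18,255,255));m[250:]=0;m[:,:200]=0;m[:,370:]=0
ys,xs=np.nonzero(m);print(xs.min(),xs.max(),ys.min(),ys.max(),len(xs))
p=((xs.min()+xs.max())/2,(ys.min()+ys.max())/2)
w=p2w('wrist',p,.008,o);print(w,tool(o,(w-o['ee_pos'])*1000))
E
```

```text
time_s: 28.58
ee_pos: [0.5162, -0.0446, 0.1842]
tcp_rot: [-180.0, 0.1, -179.9]
ft_force: [1.4, -0.6, -0.4]
grip_width: 0.0264
grip_force: 29.7
time_s: 29.2
ee_pos: [0.4418, -0.0997, 0.1838]
tcp_rot: [-180.0, 0.1, -179.9]
ft_force: [-0.2, -0.5, 0.1]
grip_width: 0.0268
grip_force: 29.8
[ 0.4417615  -0.09973609  0.18375127] [-1.79985895e+02  7.63660169e-02 -1.79909554e+02]
254 311 168 224 2591
[ 0.44195788 -0.1001828   0.008     ] [ 3.85756604e-02 -4.03756626e-01  1.75751482e+02]
```

View pics/w10c.png

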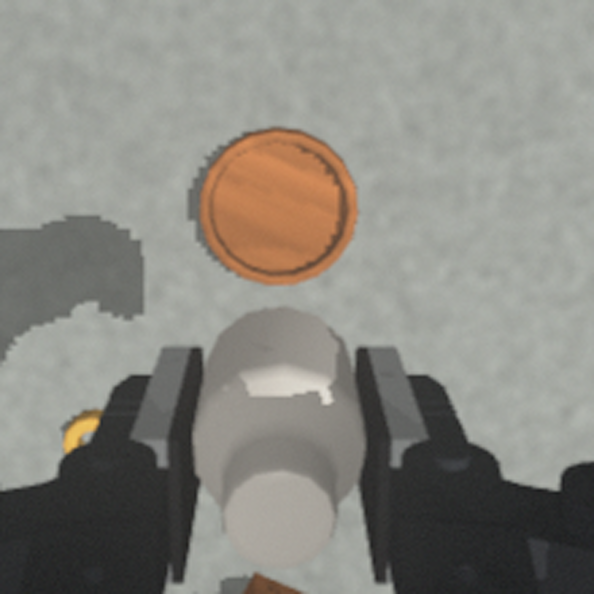

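The dish is at crop (279,206), straight below the TCP, and the bottle is held upright. Down I go.

```bash
python3 -m pendant '[{"linear":[0,0,30],"spin":0,"fingers":0.2},{"linear":[0,0,45],"spin":0,"fingers":0.2},{"linear":[0,0,40],"spin":0,"fingers":0.2},{"linear":[0,0,20],"spin":0,"fingers":0.2},{"linear":[0,0,10],"spin":0,"fingers":0.2},{"linear":[0,0,2],"spin":0,"fingers":0.2},{"linear":[0,0,0],"spin":0,"fingers":0.2},{"linear":[0,0,0],"spin":0,"fingers":0.2}]'
python3 -m pendant '[{"linear":[0,0,1],"spin":0,"fingers":0.2},{"linear":[0,0,0],"spin":0,"fingers":0.2},{"linear":[0,0,0],"spin":0,"fingers":0.2}]'
```

```text
time_s: 30.25
ee_pos: [0.4412, -0.1002, 0.0371]
tcp_rot: [-180.0, 0.1, -180.0]
ft_force: [-0.1, 0.6, -0.9]
grip_width: 0.0266
grip_force: 29.8
time_s: 30.62
ee_pos: [0.4406, -0.1001, 0.0354]
tcp_rot: [-180.0, 0.0, -180.0]
ft_force: [0.2, -0.0, 0.1]
grip_width: 0.0266
grip_force: 29.8
```

```bash
python3 -m pendant '[{"linear":[0,0,1],"spin":0,"fingers":0.2},{"linear":[0,0,0],"spin":0,"fingers":0.2},{"linear":[0,0,0.7],"spin":0,"fingers":0.2},{"linear":[0,0,0],"spin":0,"fingers":0.2},{"linear":[0,0,0],"spin":0,"fingers":0.2}]'
```

```text
time_s: 31.25
ee_pos: [0.4406, -0.1, 0.0337]
tcp_rot: [-180.0, 0.0, -180.0]
ft_force: [0.1, -0.2, 2.3]
grip_width: 0.0265
grip_force: 30.0
```

Contact. I'll release, go up, then take one combined look at every holder.

```bash
python3 -m pendant '[{"linear":[0,0,0],"spin":0,"fingers":0.5},{"linear":[0,0,0],"spin":0,"fingers":0.8},{"linear":[0,0,0],"spin":0,"fingers":1},{"linear":[0,0,-30],"spin":0,"fingers":1},{"linear":[0,0,-45],"spin":0,"fingers":1},{"linear":[0,0,-45],"spin":0,"fingers":1},{"linear":[0,40,-40],"spin":0,"fingers":1},{"linear":[0,50,0],"spin":0,"fingers":1}]'
python3 -m pendant '[{"linear":[0,50,0],"spin":0,"fingers":1},{"linear":[0,60,0],"spin":0,"fingers":1},{"linear":[0,60,0],"spin":0,"fingers":1},{"linear":[0,60,0],"spin":0,"fingers":1},{"linear":[0,0,0],"spin":0,"fingers":1},{"linear":[0,0,0],"spin":0,"fingers":1}]'
python3 - <<'E'
from h import *
t=robot.get_image('top')[:,:,::-1];s=robot.get_image('scene')[:,:,::-1]
a=cv2.resize(t[160:290,240:440],None,fx=4,fy=4,interpolation=cv2.INTER_CUBIC)[:, :800]
cv2.imwrite('pics/fin.png',cv2.convertScaleAbs(a,alpha=1.3))
E
```

```text
time_s: 32.25
ee_pos: [0.4427, -0.0097, 0.1967]
tcp_rot: [-180.0, 0.4, 179.9]
ft_force: [0.5, -0.0, -0.4]
grip_width: 0.0853
grip_force: 0.0
time_s: 33.0
ee_pos: [0.4398, 0.2198, 0.1933]
tcp_rot: [-180.0, -0.1, -179.9]
ft_force: [0.6, 0.9, 0.1]
grip_width: 0.0855
grip_force: 0.0
```

View pics/fin.png

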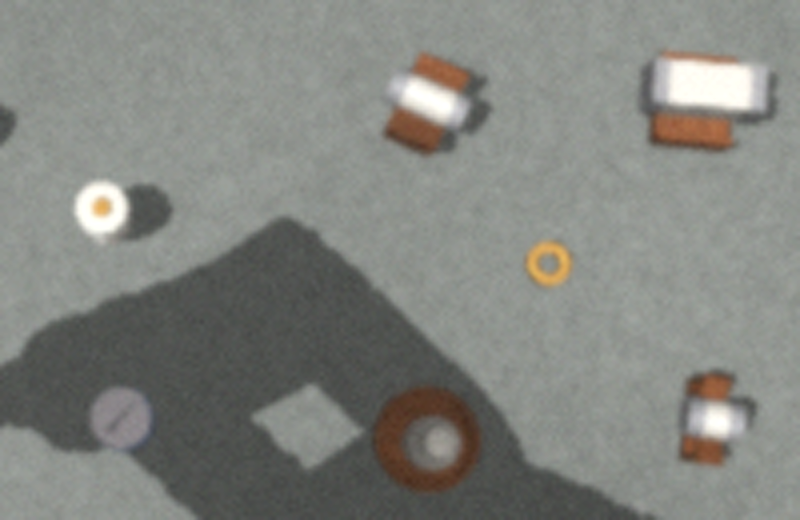

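All four are seated. The block and bottle look slightly off, partly from parallax, so I check the numbers.

```bash
python3 - <<'E'
from h import *
P=lambda x,y,z:p2w('top',(x/4+239.6,y/4+159.6),z)
def d(n,a,b): print(n,((a-b)[:2]*1000).round(1))
blk=sum(P(*q,.042) for q in((654,59),(772,65),(768,115),(650,107)))/4
print(blk)
# saddle from initial top: lip outer edges
q=[p2w('top',(x/5+324.6,y/5+164.6),.018) for x,y in((400,43),(497,48),(492,159),(390,154))]
d('block',blk,sum(q)/4)
print([np.linalg.norm(q[i]-q[(i+1)%4])*1000 for i in range(4)])
d('bottle',P(441,442,.05),P(427,439,.011))
d('short',P(717,419,.038),P(709,418,.033)); d('long',P(430,101,.038),P(428,103,.033))
E
```

```text
[ 0.62307303 -0.25215179  0.042     ]
block [ 2.4 -1.3]
[np.float64(41.437411542524465), np.float64(48.98964951537644), np.float64(43.22019409198006), np.float64(49.30472187137794)]
bottle [-2.2 -1.9]
short [-0.7 -2.6]
long [ 0.  -0.4]
```

All offsets are under 4 mm, against a 12 mm tolerance. I'm handing in.

```bash
python3 -c "
from cell import robot
print(robot.hand_in())"
```

```text
the job is handed in; nothing more can be done
None
```

I handed the job in at about 33 s: all four fuses are in their own holders, each within about 4 mm of centre by my last overhead check, all released, and the ribbed insulator was not touched. The hand-in gave no verdict.

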